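# Hang the cast carrier on the drying rail

## Robot

A 6-joint arm with a two-finger parallel gripper is mounted at the origin on a cart in front of the work surface, level with it; the furniture and walls round the work are solid. World frame = base frame: x ahead of the robot, y to its left, z up, the work surface at z = 0. Lengths are in m, angles in degrees, forces in N, time in s.
With the tool pointing down it reaches from about 0.25 to 0.725 m from the base axis. Payload 9.7 kg.
Tool frame: the origin (TCP) lies at the very end of the fingers, on their centre line; the grasp point (between the pads) lies 19 mm behind it; z points along the fingers, y is the line along which they close (so a half turn about z gives the same grasp; the last joint's range is limited). The gripper opens to 85 mm and grips with 20 to 120 N. Pads are 22 mm wide; open, the fingers measure 114 mm over their backs; the gripper's body (76 mm by 85 mm) begins 54 mm behind the grasp point. The pads swing forward as they close: fully open they stand 13 mm farther back than shut.
Start: joints at [70.588, 4.979, 10.078, 95.1, 0, 90], TCP at [0.183, 0.519, 0.204] pointing down, gripper open.
Joint ranges: [-179.16, 179.16], [-48.56, 103.87], [-65.8, 70.77], [-126.05, 130.52], [-82.76, 87.17], [-180, 180]. Speed limits (degrees/s): [127.2, 127.2, 147.25, 180, 180, 180].

## Interface

Orientations are given as [roll, pitch, yaw] about the fixed x, y, z axes, in that order (R = Rz(yaw) Ry(pitch) Rx(roll)).
In Python, from workcell import bot gives the robot as it stands.
- The arm moves only by the tool step_arm, never from a script. Its argument "targets" is a list of rows, each a list of 3 entries, a list of its own where there are three numbers: the opening, from 0 (shut) to 1 (fully open), then the shift along the world's x, y, z in mm, then the turn, a rotation vector about the world's x, y, z in rad. In form: [[grip, [tx, ty, tz], [wx, wy, wz]], ...]. A call has 1 to 8 rows; each row is the pose to reach, as a shift and turn from the pose commanded when the call began; what a row does not reach only later rows make up. A row lasts 1/10 s, in which the tool goes at most 50 mm and 8.59 degrees, less where a joint would pass 70% of its speed; a pose out of reach is approached as far as the arm can. A call with a gripper value outside its range is refused whole. The fingers move at their own pace and stop on an object; "force" is the grip in N (left out, the last holds). Time passes only in rows, so rows that repeat a pose let the fingers close. It gives the time, the measured TCP pose, the force, the opening and the grip force at its end, in the units of the state.
- bot.get_obs(): the state, without advancing time (a new reading comes with each control period).
- bot.camera(name): name is "side" or "top"; returns (picture, depth): 480x640x3 uint8, red, green, blue; 480x640 float32, m along the optical axis (not along the pixel's ray), 0 where there is no reading.
- bot.camera_params(name): a dict with "K" (3x3 intrinsics, pixels), "k1" (the pictures are not rectified: a ray, as slopes to the right and down, at radius r is drawn at 1 + k1 r^2 times it, then the intrinsics apply), "R" (3x3) and "t" (3): a world point X has camera coordinates R X + t. Camera axes: x right, y down, z forward; pixel columns grow to the right and rows downward; lengths in m; the calibration is good to about 2 mm. A picture is of the moment at which its call begins. camera_params takes no time and is no camera call.
- bot.job_done(): hands the job in; it is judged then, once.
The state is a dict: "time": time; "q": joint angles; "qd": joint speeds; "joint_efforts": joint torques, N m; "ee_pos": TCP position; "tcp_rot": TCP orientation; "wrist_force": force on the tool from outside, world axes, zero at the start; "torque": the same for the moment, N m; "opening": finger opening in m; "grasp_force": force on a finger pad.
Only numpy, scipy, OpenCV 4.12 (cv2) and the standard library are available. Lean on these libraries where they do the work, as an engineer would, in place of code of your own. Each camera call takes 0.05 s, during which the arm holds its last target. There are 200 camera calls.

## Task

Hang the carrier that bears the stone cast on the drying rail: lift its hook over the rail's front lip and lower it between the two end plates, roughly square to the rail, until the hook stands on the rail's floor behind the lip, and only then let go. Leave the empty carrier standing where it is.

Things in the scene. Friction and masses are not known exactly. Their poses are not given: they have to be found in the camera images.
- loaded_carrier: Aluminium hook carrier, 0.4 kg, upright on the table, a yellow stone dental cast fixed on its foot. Origin: underside, below the back face of its two straps; x the way the hook reaches, y across, z up. mm: foot x -62..0, y +-40; straps x -8..0. Black grip post above the centre of mass, x -26..-6, y +-12, z 156..200, gripped across any sides at z 182. Stands left or right, turned up to 23 deg.
- hook_toe (a point): Middle of the underside of the loaded carrier's hook toe, at (30, 0, 120) mm in the carrier's frame, same axes. From the straps' top an arm (x -28..36, y +-30, z 146..156) reaches back; at its end the toe hangs down (x 24..36, y +-30, z 120..146), so 24 mm are open between straps and toe for the lip. Seated, this point is at the height of the rail's floor.
- empty_carrier: A second carrier of the same shape, sizes and frame, but with nothing on its foot; stands on the other side. To be left alone. Beware the ring lamp hanging over the right of the table: boom and ring span x 0.30 to 1.07 m, y -0.46 to -0.34 m, z 0.53 to 0.72 m; an arm that starts beyond it can be raised upright, swung over it to the middle and lowered there.
- drying_rail: Fixed steel rail, 256 mm long. Origin: on the table below mid-lip's back face; x away from robot, y along rail, yaw within 11 deg. mm: floor z 145, x 0..44; front lip x -6..0, top z 163; end plates at y +-122, top z 171. Hung: straps in front of lip, same yaw, foot 25 above table, toe middle 15 behind the lip's back is central (9 play each way). Let go, it leans up to 9 deg onto the rub bar below.

How it is judged (in metres and radians):
On the way:
1. the hook is lowered behind the lip to within 12 mm of the rail's floor while the gripper still holds the carrier (z of hook_toe in the frame of drying_rail between 0.139 and 0.157 m and x of hook_toe in the frame of drying_rail between 0.002 and 0.045 m and y of hook_toe in the frame of drying_rail between -0.1 and 0.1 m and contact force between the fingers and loaded_carrier above 1 N), for 0.1 s.
At the end, for the whole second after the job is handed in: The loaded carrier hangs at rest on the rail: its toe stands behind the lip within 6 mm of the rail's floor, between the end plates, the carrier within 17 degrees of square to the rail and within 17 degrees of upright (z of hook_toe in the frame of drying_rail between 0.139 and 0.151 m and x of hook_toe in the frame of drying_rail between 0.002 and 0.045 m and y of hook_toe in the frame of drying_rail between -0.1 and 0.1 m and angle between the y axis of loaded_carrier and the y axis of drying_rail, either way round below 0.3 rad and angle between loaded_carrier's own z axis and vertical below 0.3 rad and linear speed of loaded_carrier below 0.03 m/s); the robot touches nothing.
It fails at once if the empty carrier is moved by more than 30 mm or tipped over (distance of empty_carrier from where it was at the start of the episode above 0.03 m or angle between empty_carrier's own z axis and vertical above 0.3 rad).
It also fails if it takes over 51 s, if anything falls off the work surface, if the arm or the gripper's body presses on something with over 40 N, if the wrist force passes 120 N, or if a joint passes its speed limit or range.

## Working session

There is one attempt and no reset: what is moved stays moved. The work goes in short steps, Python scripts to look and compute and a tool call to move; the robot and the scene stay as the last step left them, time stands still between calls to the robot, and variables do not carry over. Pictures are saved under pics/ and viewed, at most 10 in all, crops included, and the job is handed in when it is done.

Besides the shell and the picture viewer there is one more tool, called after ">>>" in YAML: its name, and indented under it one key for each argument. step_arm: Moves the arm, as the interface text tells. Its arguments: {"type":"object","properties":{"targets":{"type":"array","items":{"type":"array"}},"force":{"type":"number"}},"required":["targets"]}

```bash
mkdir -p pics; ls; python3 - <<'E'
from workcell import bot
import cv2,numpy as np
o=bot.get_obs();print(o)
for n in("side","top"):
    p,d=bot.camera(n);cv2.imwrite(f"pics/{n}0.png",p[...,::-1]);np.savez(f"{n}0.npz",p=p,d=d);print(n,bot.camera_params(n))
E
```

```text
pics
{'time': 0.0, 'q': array([7.05880507e+01, 5.00919826e+00, 1.00344825e+01, 9.51005020e+01,
       6.85026853e-04, 8.99985449e+01]), 'qd': array([-0.09223894, -0.06099584, -0.08446783,  0.00859844, -0.00780133,
       -0.04826323]), 'joint_efforts': array([ 3.31284355e-03, -5.20388532e+01,  4.64803791e+01,  1.64631981e-02,
        7.87276804e-05, -2.84655670e-05]), 'ee_pos': array([0.18270206, 0.5184767 , 0.20330161]), 'tcp_rot': array([-1.79924782e+02, -6.86936559e-04,  1.60589505e+02]), 'wrist_force': array([ 0.05405186, -0.38237633, -0.05923932]), 'torque': array([ 0.00098576,  0.00135471, -0.0231635 ]), 'grasp_force': 0.0, 'opening': 0.0853210140049829}
side {'K': array([[550.66793132,   0.        , 315.1448506 ],
       [  0.        , 550.66793132, 246.37876257],
       [  0.        ,   0.        ,   1.        ]]), 'k1': -0.06886363196629686, 'R': array([[ 0.80387385, -0.59475733, -0.00710973],
       [-0.39073549, -0.51903032, -0.76021925],
       [ 0.44845581,  0.6138984 , -0.64962769]]), 't': array([-0.41061061,  0.36200091,  0.91491519])}
top {'K': array([[534.03168432,   0.        , 312.71766271],
       [  0.        , 534.03168432, 247.14406898],
       [  0.        ,   0.        ,   1.        ]]), 'k1': -0.042123704434707906, 'R': array([[ 0.40119605, -0.91596904,  0.00651516],
       [-0.87495295, -0.38531669, -0.29323776],
       [ 0.27110711,  0.11194537, -0.95601735]]), 't': array([-0.12946499,  0.58301842,  0.83856514])}
```

View pics/side0.png

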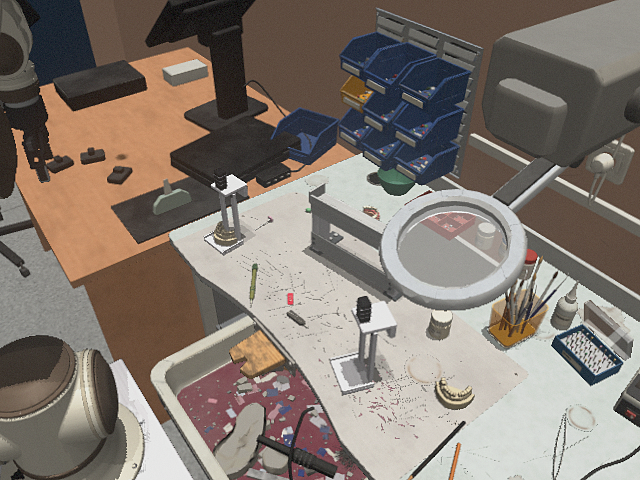

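View pics/top0.png

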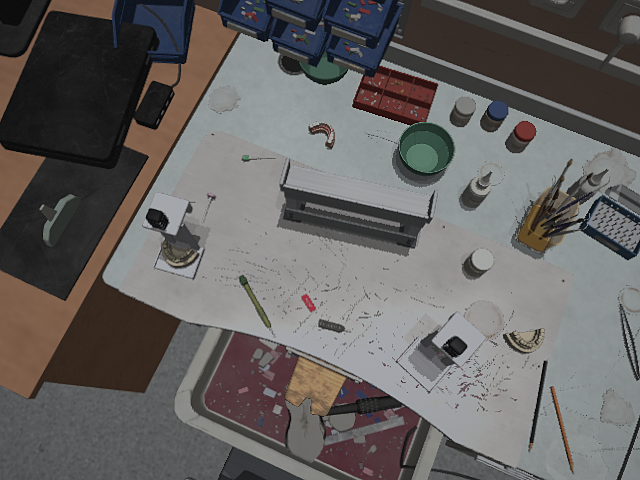

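The loaded carrier stands on the left: top view post about (157,216), cast about (180,252). The empty one is on the right at about (455,346). The rail is in the middle, from (285,180) to (433,220). Next I fit poses from the depth clouds.

```bash
cat > h.py <<'E'
import numpy as np,cv2
from workcell import bot
def cloud(n,d):
    c=bot.camera_params(n);K=c["K"];v,u=np.mgrid[:480,:640]
    x=(u-K[0,2])/K[0,0];y=(v-K[1,2])/K[1,1];rd=np.hypot(x,y);r=rd.copy()
    for _ in range(10): r=rd/(1+c["k1"]*r*r)
    s=np.where(rd>0,r/np.maximum(rd,1e-9),1)
    P=np.stack([x*s*d,y*s*d,d],-1)
    W=(P-c["t"])@c["R"]; W[d<=0]=np.nan; return W
def proj(n,X):
    c=bot.camera_params(n);p=np.atleast_2d(X)@c["R"].T+c["t"];s=p[:,:2]/p[:,2:]
    s=s*(1+c["k1"]*(s**2).sum(1,keepdims=True));return s@c["K"][:2,:2].T+c["K"][:2,2]
E
python3 - <<'E'
from h import *
for n in("top","side"):
    z=np.load(n+"0.npz");W=cloud(n,z["d"])
    boxes={"top":{"L":(135,185,205,285),"R":(390,305,490,400),"rail":(265,145,445,260),"tab":(220,240,300,290)},
     "side":{"L":(195,165,255,260),"R":(325,285,405,400),"rail":(300,175,420,305),"tab":(240,240,300,300)}}[n]
    for k,(a,b,c,d) in boxes.items():
        w=W[b:d,a:c].reshape(-1,3);w=w[np.isfinite(w[:,0])]
        print(n,k,len(w),"z hist",np.histogram(w[:,2],np.arange(-.02,.22,.01))[0], 'zmed',np.median(w[:,2]).round(4))
        for lo,hi in((.190,.21),(.148,.164),(-.003,.012)) if k in"LR" else ((.166,.175),(.158,.166),(.139,.150)):
            q=w[(w[:,2]>lo)&(w[:,2]<hi)]
            if len(q)>8: print("  ",lo,len(q),np.median(q,0).round(4),cv2.minAreaRect((q[:,:2]*1000).astype(np.float32)))
E
```

```text
top L 6974 z hist [   0 2021 2187  206  357  187  135   29   20   15   17   15   20   15
   37   24   48 1017   42   44   50  182   25] zmed 0.0019
   0.19 207 [0.5023 0.3477 0.198 ] ((503.11834716796875, 349.560302734375), (19.84920310974121, 24.631038665771484), 5.085697650909424)
   0.148 1048 [0.5299 0.344  0.1546] ((523.5233764648438, 351.99945068359375), (65.34952545166016, 60.8056526184082), 7.619067668914795)
   -0.003 4025 [4.999e-01 3.787e-01 3.000e-04] ((524.6622314453125, 390.0235290527344), (208.8987274169922, 135.45193481445312), 27.188846588134766)
top R 9460 z hist [   2 2842 4582  204   25   28   28   26   22   12    5    7    7    6
    9   11   32 1267   30   42   35  202   28] zmed 0.0016
   0.19 230 [ 0.5033 -0.1476  0.1982] ((504.50750732421875, -148.29457092285156), (23.529678344726562, 20.192405700683594), 69.61649322509766)
   0.148 1293 [ 0.5282 -0.1552  0.1549] ((523.0357666015625, -155.15768432617188), (60.628482818603516, 64.17030334472656), 69.23892211914062)
   -0.003 7286 [ 0.5055 -0.1497  0.0008] ((524.8677978515625, -164.90682983398438), (169.5025787
[... 1920 characters left out ...]
41 z hist [   0 2675 5051  332  488  379  397  415  134   52   46   72   69  130
  241  256  881  356  265   26    4   73   30] zmed 0.011
   0.166 52 [0.6647 0.2013 0.1701] ((664.6663208007812, 201.1166229248047), (47.18050003051758, 9.280804634094238), 12.539257049560547)
   0.158 307 [0.6626 0.1085 0.1617] ((642.8653564453125, 27.27117919921875), (368.42974853515625, 91.08479309082031), 74.74848937988281)
   0.139 913 [0.6863 0.1047 0.1449] ((683.6603393554688, 105.0735092163086), (56.07402038574219, 203.10580444335938), 10.162818908691406)
side tab 3592 z hist [   0  961 2537   94    0    0    0    0    0    0    0    0    0    0
    0    0    0    0    0    0    0    0    0] zmed 0.0011
```

```bash
python3 - <<'E'
import cv2,numpy as np
t=cv2.imread("pics/top0.png");s=cv2.imread("pics/side0.png")
a=cv2.resize(t[180:290,130:210],None,fx=5,fy=5,interpolation=cv2.INTER_CUBIC)
b=cv2.resize(s[165:265,190:270],None,fx=5,fy=5,interpolation=cv2.INTER_CUBIC)
o=np.zeros((550,800,3),np.uint8);o[:550,:400]=a;o[:500,400:]=b
cv2.imwrite("pics/crop1.png",o)
cv2.imwrite("pics/crop2.png",cv2.resize(t[140:260,265:465],None,fx=4,fy=4,interpolation=cv2.INTER_CUBIC))
E
```

```text
(no output)
```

View pics/crop1.png

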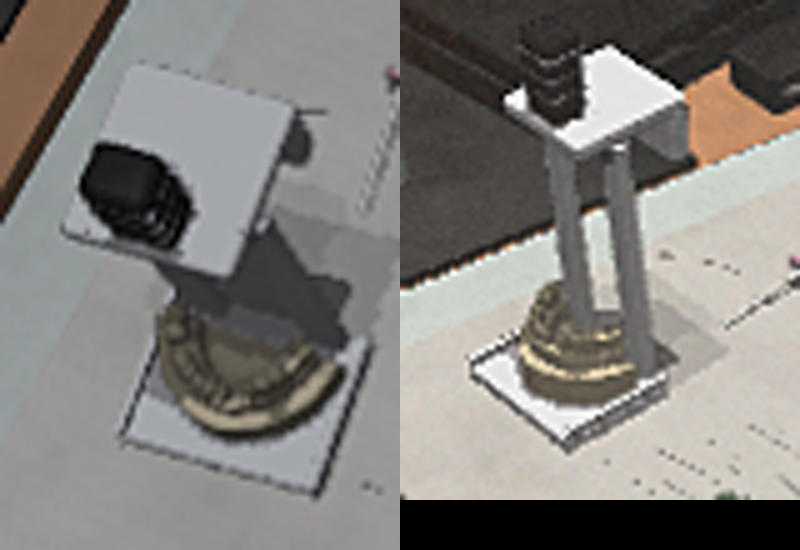

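View pics/crop2.png

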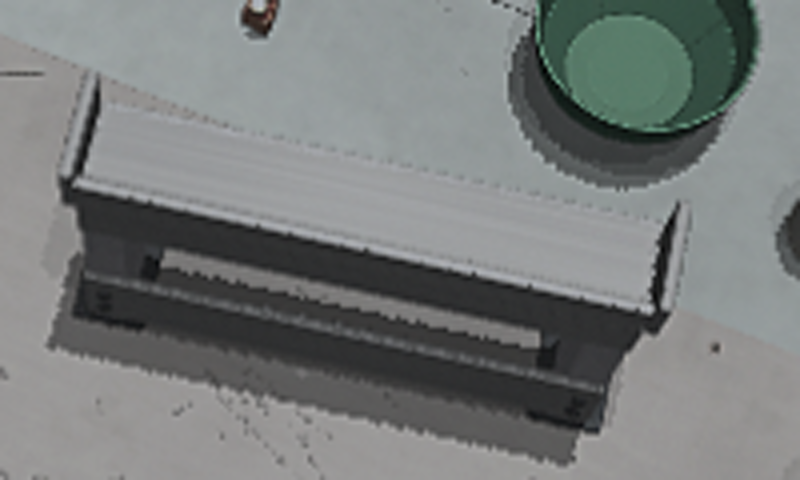

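Crops: left panel shows the arm plate corners at about (130,65), (300,105), (235,270) and (65,232), with the black post at its front left and the cast on the foot. Right crop: the rail lip runs from (75,183) to (650,310) between the end plates at (80,125) and (675,265). From depth, the loaded post centre is about (503.6, 349) with yaw about 8°. The rail origin is about (667, 76) with yaw about 10.5°. I'll close the fingers along the carrier's x.

>>> step_arm:
  targets:
    - [1,[20,-10,40],[0,0,-0.13]]
    - [1,[63,-33,56],[0,0,-0.27]]
    - [1,[106,-56,56],[0,0,-0.41]]
    - [1,[149,-79,56],[0,0,-0.55]]
    - [1,[192,-102,56],[0,0,-0.69]]
    - [1,[235,-125,56],[0,0,-0.83]]
    - [1,[278,-148,56],[0,0,-0.97]]
    - [1,[320,-170,56],[0,0,-1.09]]

```text
time: 0.9
ee_pos: [0.5044, 0.3473, 0.2597]
tcp_rot: [-180.0, 0.0, 97.8]
wrist_force: [0.1, 1.6, -0.9]
opening: 0.0853
grasp_force: 0.0
```

>>> step_arm:
  targets:
    - [1,[0,0,0],[0,0,0]]
    - [1,[0,0,0],[0,0,0]]
    - [1,[0,0,0],[0,0,0]]

```text
time: 1.2
ee_pos: [0.5022, 0.3491, 0.2598]
tcp_rot: [-180.0, 0.0, 98.2]
wrist_force: [-0.1, -0.7, -0.1]
opening: 0.0852
grasp_force: 0.0
```

```bash
python3 - <<'E'
from h import *
o=bot.get_obs();print(o["q"].round(1),o["ee_pos"].round(4),o["tcp_rot"].round(2))
a=[]
for n in("side","top"):
    p,d=bot.camera(n);u,v=proj(n,[.5036,.349,.2])[0].astype(int)
    a.append(cv2.resize(p[v-70:v+70,u-50:u+50,::-1],None,fx=4,fy=4))
cv2.imwrite("pics/pre.png",np.hstack(a))
E
```

```text
[ 34.8  15.8  28.9 103.1   0.  116.6] [0.5022 0.3491 0.2598] [-179.97    0.     98.21]
```

View pics/pre.png

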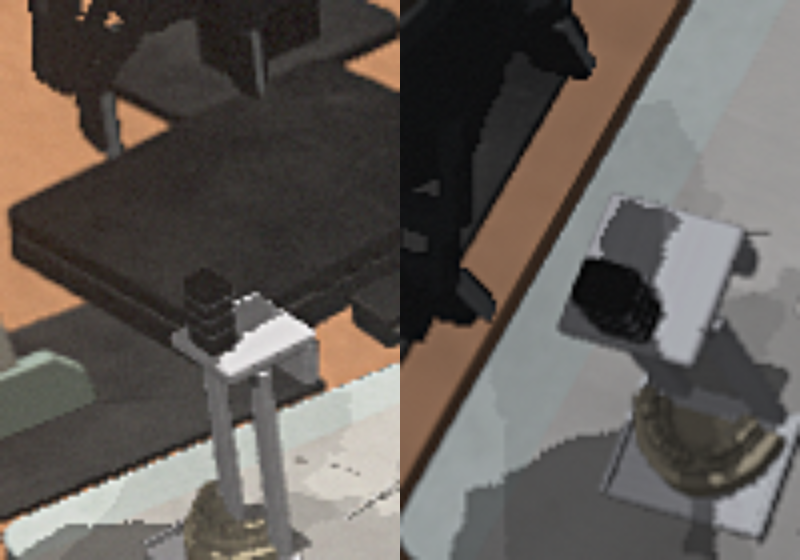

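The side crop shows the fingertips at about (113,155) and (262,97), with the post top at (208,272). In the top crop the tips are at (485,305) and (585,65), with the post top at (612,280). I'll compare these with the projected points before descending.

```bash
python3 - <<'E'
from h import *
T=np.array([.5022,.3491,.2598]);a=np.radians(8.2);x=np.array([np.cos(a),np.sin(a),0])
for n,off,tips in(("side",0,[(113,155),(262,97)]),("top",400,[(485,305),(585,65)])):
    o=proj(n,[.5036,.349,.2])[0].astype(int)-[50,70]
    f=lambda X:((proj(n,X)-o)*4+[off,0]).round(0).tolist()
    print(n,"pred tips",f([T+[0,0,.013]+s*.045*x for s in(-1,1)]),"seen",tips,"post top",f([.5036,.349,.2]))
E
```

```text
side pred tips [[117.0, 198.0], [252.0, 137.0]] seen [(113, 155), (262, 97)] post top [[204.0, 281.0]]
top pred tips [[498.0, 328.0], [589.0, 101.0]] seen [(485, 305), (585, 65)] post top [[603.0, 281.0]]
```

```bash
python3 - <<'E'
from h import *
for n in("side","top"):
    p,d=bot.camera(n);W=cloud(n,d).reshape(-1,3)
    q=W[(np.abs(W[:,0]-.502)<.09)&(np.abs(W[:,1]-.349)<.06)&(W[:,2]>.215)&(W[:,2]<.32)]
    a=np.radians(8.2);lx=(q[:,0]-.5022)*np.cos(a)+(q[:,1]-.3491)*np.sin(a);ly=-(q[:,0]-.5022)*np.sin(a)+(q[:,1]-.3491)*np.cos(a)
    for s in(-1,1):
        m=(s*lx>.02)&(q[:,2]<.30)
        i=np.argsort(q[m,2])[:12];print(n,s,m.sum(),"lowest z",q[m,2][i].round(3),"lx",lx[m][i].round(3),"ly",ly[m][i].round(3))
E
```

```text
side -1 1 lowest z [0.299] lx [-0.049] ly [0.007]
side 1 0 lowest z [] lx [] ly []
top -1 0 lowest z [] lx [] ly []
top 1 1 lowest z [0.3] lx [0.042] ly [0.009]
```

```bash
python3 - <<'E'
from h import *
T=np.array([.5022,.3491,0]);a=np.radians(8.2);x=np.array([np.cos(a),np.sin(a),0])
for n,off in(("side",0),("top",400)):
    o=proj(n,[.5036,.349,.2])[0].astype(int)-[50,70]
    for z in(.27,.285,.30,.315):
        print(n,z,((proj(n,[T+[0,0,z]+s*.0425*x for s in(-1,1)])-o)*4+[off,0]).round(0).tolist())
    p,d=bot.camera(n);W=cloud(n,d).reshape(-1,3)
    q=W[(np.abs(W[:,0]-.502)<.09)&(np.abs(W[:,1]-.349)<.07)&(W[:,2]>.21)&(W[:,2]<.45)]
    print(np.histogram(q[:,2],np.arange(.21,.45,.01))[0])
    cr=d[o[1]:o[1]+140,o[0]:o[0]+100];print("noread",(cr==0).sum())
E
```

```text
side 0.27 [[121.0, 200.0], [249.0, 143.0]]
side 0.285 [[117.0, 176.0], [246.0, 119.0]]
side 0.3 [[113.0, 150.0], [243.0, 94.0]]
side 0.315 [[109.0, 125.0], [240.0, 69.0]]
[  0   0   0   0   0   0   0   0   1  54  86  89  81  90 235 270 257 251
 330 262  82 180 182]
noread 52
top 0.27 [[503.0, 324.0], [589.0, 110.0]]
top 0.285 [[489.0, 310.0], [577.0, 92.0]]
top 0.3 [[475.0, 295.0], [565.0, 73.0]]
top 0.315 [[460.0, 279.0], [552.0, 54.0]]
[  0   0   0   0   0   0   0   0   1  68 113  97  56 156 410 406 262 309
 371 623 107 307 285]
noread 54
```

Both cameras put the open fingertips at z ≈ 0.298, which is higher than the stated 13 mm set-back explains. I'll part-close in the air and measure again.

>>> step_arm:
  targets:
    - [0.27,[0,0,0],[0,0,0]]
    - [0.27,[0,0,0],[0,0,0]]
    - [0.27,[0,0,0],[0,0,0]]
    - [0.27,[0,0,0],[0,0,0]]
    - [0.27,[0,0,0],[0,0,0]]
    - [0.27,[0,0,0],[0,0,0]]

```text
time: 2.1
ee_pos: [0.5028, 0.3487, 0.26]
tcp_rot: [-180.0, 0.0, 98.1]
wrist_force: [0.7, 0.5, 0.2]
opening: 0.0229
grasp_force: 0.0
```

```bash
python3 - <<'E'
from h import *
o=bot.get_obs();T=o["ee_pos"];print(T.round(4),o["opening"])
a=np.radians(8.2)
im=[]
for n in("side","top"):
    p,d=bot.camera(n);W=cloud(n,d).reshape(-1,3)
    q=W[(np.abs(W[:,0]-.502)<.09)&(np.abs(W[:,1]-.349)<.07)&(W[:,2]>.21)&(W[:,2]<.45)]
    print(np.histogram(q[:,2],np.arange(.21,.45,.01))[0])
    i=np.argsort(q[:,2])[:25];r=q[i]-T
    print("low z",q[i,2].round(3),"lx",(r[:,0]*np.cos(a)+r[:,1]*np.sin(a)).round(3),"ly",(-r[:,0]*np.sin(a)+r[:,1]*np.cos(a)).round(3))
    u,v=proj(n,[.5036,.349,.25])[0].astype(int)
    im.append(cv2.resize(p[v-70:v+70,u-50:u+50,::-1],None,fx=4,fy=4))
cv2.imwrite("pics/shut.png",np.hstack(im))
E
```

```text
[0.5028 0.3487 0.26  ] 0.022866143184812903
[  0   0   0   0   0   0   0   9  67  82  88  75 149 180 191 203 227 291
 224 119  84 184 175]
low z [0.287 0.287 0.289 0.289 0.289 0.29  0.29  0.29  0.29  0.29  0.29  0.291
 0.291 0.291 0.291 0.291 0.292 0.292 0.292 0.292 0.292 0.292 0.292 0.293
 0.293] lx [ 0.013 -0.015 -0.018 -0.018 -0.018  0.011 -0.018  0.014  0.017 -0.016
  0.013  0.011  0.013  0.012 -0.017  0.01  -0.015  0.013  0.013  0.012
 -0.016 -0.02   0.013  0.013  0.016] ly [ 0.003  0.001  0.     0.007 -0.007 -0.007  0.01  -0.004 -0.007 -0.005
  0.009 -0.004  0.013  0.001  0.     0.002 -0.01  -0.008 -0.002  0.005
 -0.009 -0.     0.009 -0.005 -0.009]
[  0   0   0   0   0   0   0  17  86 108  99  96 237 231 218 231 256 585
 201  95 115 306 302]
low z [0.285 0.285 0.286 0.286 0.287 0.287 0.288 0.288 0.288 0.289 0.289 0.289
 0.289 0.289 0.29  0.29  0.29  0.29  0.29  0.291 0.291 0.291 0.291 0.292
 0.292] lx [ 0.011 -0.018  0.011  0.011  0.012  0.011 -0.019  0.011  0.011  0.011
  0.011 -0.017  0.011  0.011  0.011  0.011 -0.013  0.011  0.011  0.01
  0.013  0.011  0.011  0.011 -0.019] ly [-0.005 -0.004 -0.007  0.001 -0.002  0.005 -0.007 -0.001  0.003  0.012
  0.009 -0.01  -0.005 -0.006 -0.     0.007 -0.009  0.001  0.006 -0.01
 -0.01   0.01   0.004 -0.01  -0.01 ]
```

View pics/shut.png

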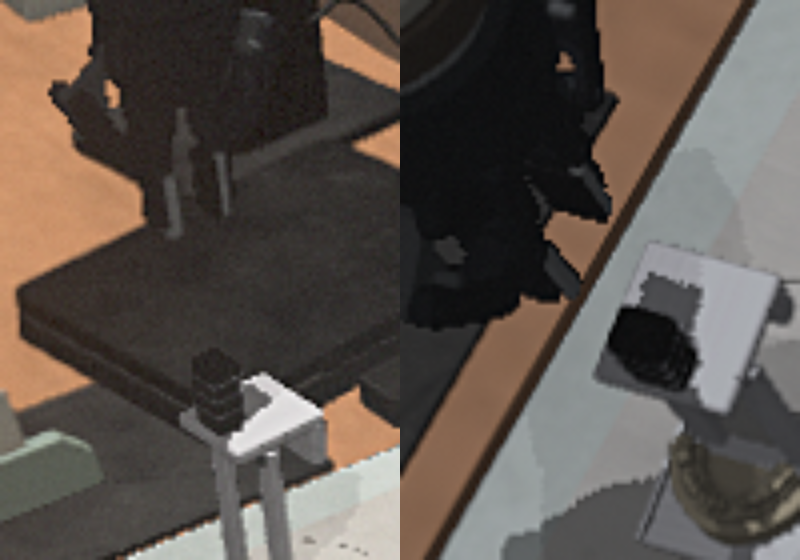

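The nearly shut tips sit at z ≈ 0.287 (in the side crop at about (172,235) and (222,213)). So the real fingertips are about 25 mm above the reported TCP, while the centring is good. I'll descend about 20 mm lower than the nominal value.

>>> step_arm:
  targets:
    - [1,[0,0,0],[0,0,0]]
    - [1,[0,0,0],[0,0,0]]
    - [1,[0,0,0],[0,0,0]]
    - [1,[0,0,-20],[0,0,0]]
    - [1,[0,0,-50],[0,0,0]]
    - [1,[0,0,-80],[0,0,0]]
    - [1,[0,0,-105],[0,0,0]]
    - [1,[0,0,-117],[0,0,0]]

```text
time: 3.0
ee_pos: [0.502, 0.3482, 0.1405]
tcp_rot: [-179.8, 0.1, 98.1]
wrist_force: [-0.5, -0.6, -0.6]
opening: 0.0852
grasp_force: 0.0
```

>>> step_arm:
  targets:
    - [1,[0,0,0],[0,0,0]]
    - [1,[0,0,0],[0,0,0]]

```text
time: 3.2
ee_pos: [0.5031, 0.3489, 0.1442]
tcp_rot: [179.9, -0.0, 98.1]
wrist_force: [0.3, -0.2, 0.9]
opening: 0.0855
grasp_force: 0.0
```

```bash
python3 - <<'E'
from h import *
o=bot.get_obs();T=o["ee_pos"];print(T.round(4),o["opening"],o["wrist_force"].round(1))
im=[]
for n in("side","top"):
    p,d=bot.camera(n)
    u,v=proj(n,[.5036,.349,.19])[0].astype(int)
    im.append(cv2.resize(p[v-70:v+70,u-50:u+50,::-1],None,fx=4,fy=4))
    W=cloud(n,d).reshape(-1,3);a=np.radians(8.2);r=W-T
    lx=r[:,0]*np.cos(a)+r[:,1]*np.sin(a);ly=-r[:,0]*np.sin(a)+r[:,1]*np.cos(a)
    m=(abs(ly)<.014)&(abs(lx)>.03)&(abs(lx)<.07)&(W[:,2]>.162)&(W[:,2]<.2);i=np.argsort(W[m,2])[:10]
    print(n,W[m,2][i].round(3),lx[m][i].round(3))
cv2.imwrite("pics/down.png",np.hstack(im))
E
```

```text
[0.5031 0.3489 0.1442] 0.0854915816108582 [ 0.3 -0.2  0.9]
side [0.185 0.185 0.186 0.186 0.186 0.186 0.186 0.187 0.187 0.188] [ 0.044  0.044  0.045  0.044 -0.048  0.044 -0.049  0.046 -0.043  0.044]
top [0.185 0.185 0.186 0.186 0.186 0.187 0.187 0.188 0.188 0.188] [ 0.043  0.042  0.042 -0.05   0.042  0.042 -0.044 -0.05   0.044  0.042]
```

View pics/down.png

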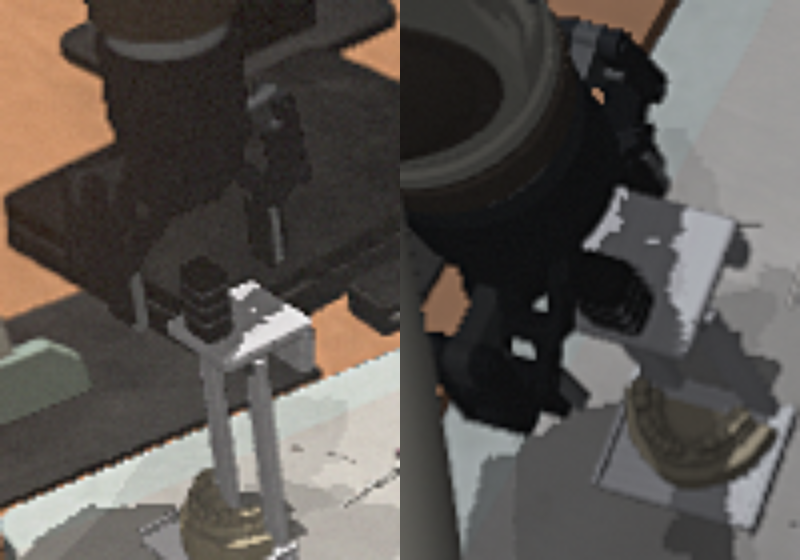

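The open fingers straddle the post on both sides: the tips in the side crop are at about (140,325) and (278,262), with the post at (207,300). The tips are at z ≈ 0.184 and will end near 0.170 when closed. Closing now.

>>> step_arm:
  targets:
    - [1,[0,0,-4],[0,0,0]]
    - [0,[0,0,-4],[0,0,0]]
    - [0,[0,0,-4],[0,0,0]]
    - [0,[0,0,-4],[0,0,0]]
    - [0,[0,0,-4],[0,0,0]]
    - [0,[0,0,-4],[0,0,0]]
    - [0,[0,0,-4],[0,0,0]]
    - [0,[0,0,-4],[0,0,0]]
  force: 70

```text
time: 4.1
ee_pos: [0.503, 0.3487, 0.1391]
tcp_rot: [180.0, -0.0, 98.1]
wrist_force: [1.1, 1.3, 1.1]
opening: 0.0192
grasp_force: 69.0
```

>>> step_arm:
  targets:
    - [0,[0,0,0],[0,0,0]]
    - [0,[0,0,10],[0,0,0]]
    - [0,[0,0,20],[0,0,0]]
    - [0,[0,0,30],[0,0,0]]
    - [0,[0,0,40],[0,0,0]]
    - [0,[0,0,50],[0,0,0]]
    - [0,[0,0,60],[0,0,0]]
    - [0,[0,0,60],[0,0,0]]

```text
time: 4.9
ee_pos: [0.5033, 0.3491, 0.2009]
tcp_rot: [179.9, -0.1, 98.1]
wrist_force: [-0.4, 0.2, -3.8]
opening: 0.0194
grasp_force: 68.8
```

Lifted: the wrist force is −4 N and the opening 19 mm. I'll raise it further and carry it over to the rail.

>>> step_arm:
  targets:
    - [0,[0,0,20],[0,0,0]]
    - [0,[14,-28,25],[0,0,0.01]]
    - [0,[33,-66,25],[0,0,0.02]]
    - [0,[54,-107,25],[0,0,0.03]]
    - [0,[75,-149,25],[0,0,0.04]]
    - [0,[95,-189,25],[0,0,0.04]]
    - [0,[110,-220,25],[0,0,0.04]]
    - [0,[122,-245,25],[0,0,0.04]]

```text
time: 5.7
ee_pos: [0.6254, 0.1015, 0.2234]
tcp_rot: [-180.0, 0.0, 100.3]
wrist_force: [0.0, 0.9, -3.8]
opening: 0.0191
grasp_force: 69.1
```

>>> step_arm:
  targets:
    - [0,[5,-9,0],[0,0,0]]
    - [0,[8,-14,0],[0,0,0]]
    - [0,[8,-14,0],[0,0,0]]
    - [0,[8,-14,0],[0,0,0]]
    - [0,[8,-14,0],[0,0,0]]

```text
time: 6.2
ee_pos: [0.6324, 0.0908, 0.2242]
tcp_rot: [180.0, -0.0, 100.5]
wrist_force: [0.3, 0.1, -3.0]
opening: 0.0189
grasp_force: 69.2
```

```bash
python3 - <<'E'
from h import *
from scipy.optimize import least_squares
o=bot.get_obs();T=o["ee_pos"];print(T.round(4),o["tcp_rot"].round(2),o["opening"],o["wrist_force"].round(1))
im=[]
c0=np.array([667.3,75.9])/1e3
for n in("side","top"):
    p,d=bot.camera(n);np.savez(n+"1.npz",p=p,d=d)
    u,v=proj(n,[.66,.09,.18])[0].astype(int)
    im.append(cv2.resize(p[v-70:v+70,u-65:u+65,::-1],None,fx=3,fy=3))
    W=cloud(n,d).reshape(-1,3);a=np.radians(10.5);r=W[:,:2]-c0
    X=r@[np.cos(a),np.sin(a)];Y=r@[-np.sin(a),np.cos(a)];Z=W[:,2]
    m=(abs(Y)<.11)&(X<-.07)&(X>-.115)&(Z>.085)&(Z<.115)
    m=(Z>.232)&(Z<.246)&(abs(Y-.02)<.05)&(X>-.06)&(X<.05)
    q=W[m];print(n,"armtop",len(q),np.median(Z[m]).round(4),"X",np.percentile(X[m],[1,99]).round(4),"Y",np.percentile(Y[m],[1,50,99]).round(4))
    print(np.histogram(Z[(abs(Y-.02)<.05)&(X>-.01)&(X<.03)],np.arange(.13,.27,.01))[0],cv2.minAreaRect((q[:,:2]*1000).astype(np.float32)))
    b=Y[(Z>.166)&(Z<.176)&(abs(Y)<.14)&(X>-.01)&(X<.05)];print("plates Y",np.percentile(b,[2,98]) if len(b)>5 else 0)
    for s in((-.10,-.05),(.06,.11)):
        k=(Y>s[0])&(Y<s[1])&(Z>.160)&(Z<.166)&(X>-.03)&(X<.02)
        print("lip X",s,k.sum(),np.percentile(X[k],[2,50,98]).round(4) if k.sum()>3 else"")
cv2.imwrite("pics/over.png",np.hstack(im))
E
```

```text
[0.6324 0.0908 0.2242] [ 1.7999e+02 -1.0000e-02  1.0050e+02] 0.018927205935964708 [ 0.3  0.1 -3. ]
side armtop 432 0.2404 X [-0.0444  0.0197] Y [-0.0085  0.0076  0.0499]
[ 88 186  80  60   0   0   0  11  36  25  49 121   2   0] ((651.8059692382812, 95.28872680664062), (67.93895721435547, 61.655704498291016), 8.840764999389648)
plates Y [0.11922305 0.12701603]
lip X (-0.1, -0.05) 31 [-0.0061 -0.0017  0.0014]
lip X (0.06, 0.11) 35 [-0.0057 -0.0009  0.0029]
  return _methods._mean(a, axis=axis, dtype=dtype,
  ret = ret.dtype.type(ret / rcount)
Traceback (most recent call last):
IndexError: index -1 is out of bounds for axis 0 with size 0
```

The arm plate spans rail x from −44 to +20 mm, so the toe centre is about 14 mm behind the lip, and the toe is at z ≈ 0.205. I'll lower it to just above the lip and look.

>>> step_arm:
  targets:
    - [0,[1,0,-8],[0,0,0]]
    - [0,[1,0,-18],[0,0,0]]
    - [0,[1,0,-27],[0,0,0]]
    - [0,[1,0,-33],[0,0,0]]
    - [0,[1,0,-35],[0,0,0]]
    - [0,[1,0,-35],[0,0,0]]

```text
time: 6.9
ee_pos: [0.6336, 0.0897, 0.1886]
tcp_rot: [-180.0, -0.0, 100.4]
wrist_force: [0.0, -0.5, -2.7]
opening: 0.0189
grasp_force: 69.2
```

```bash
python3 - <<'E'
from h import *
o=bot.get_obs();T=o["ee_pos"];print(T.round(4),o["tcp_rot"].round(2))
im=[];c0=np.array([667.3,75.9])/1e3
for n in("side","top"):
    p,d=bot.camera(n)
    u,v=proj(n,[.66,.09,.16])[0].astype(int)
    im.append(cv2.resize(p[v-90:v+90,u-65:u+65,::-1],None,fx=3,fy=3))
    W=cloud(n,d).reshape(-1,3);a=np.radians(10.5);r=W[:,:2]-c0
    X=r@[np.cos(a),np.sin(a)];Y=r@[-np.sin(a),np.cos(a)];Z=W[:,2]
    m=(Z>.195)&(Z<.215)&(abs(Y-.02)<.035)&(X>-.005)&(X<.016)
    A=np.c_[X[m],Y[m],np.ones(m.sum())];f=np.linalg.lstsq(A,Z[m],rcond=None)[0]
    k=(Z>.195)&(Z<.215)&(X>-.06)&(X<.05)&(abs(Y-.02)<.06)
    print(n,m.sum(),"tilt deg",np.degrees(f[:2]).round(2),"z",np.median(Z[m]).round(4),"X",np.percentile(X[k],[1,99]).round(4))
cv2.imwrite("pics/over.png",np.hstack(im))
E
```

```text
[0.6336 0.0897 0.1886] [-179.96   -0.    100.42]
side 119 tilt deg [-0.69  5.45] z 0.2051 X [-0.0434  0.0208]
  return _methods._mean(a, axis=axis, dtype=dtype,
  ret = ret.dtype.type(ret / rcount)
Traceback (most recent call last):
IndexError: index -1 is out of bounds for axis 0 with size 0
```

```bash
python3 - <<'E'
from h import *
p,d=bot.camera("side");u,v=proj("side",[.64,.09,.12])[0].astype(int)
cv2.imwrite("pics/over.png",cv2.resize(p[v-80:v+70,u-95:u+95,::-1],None,fx=4,fy=4,interpolation=cv2.INTER_CUBIC))
E
```

```text
(no output)
```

View pics/over.png

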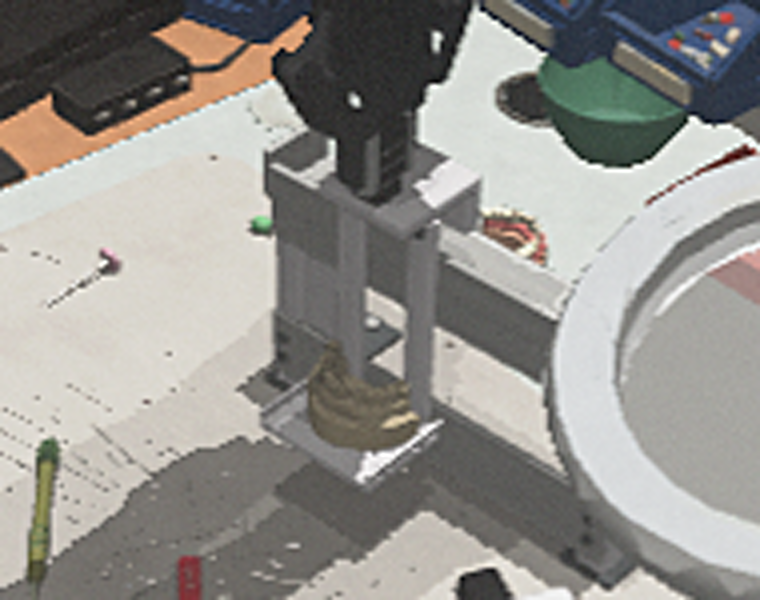

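The picture shows the carrier upright and square. Its straps run from (352,215) and (425,230) down to the foot, in front of the lip, and the toe (465,205) is behind the lip line. Lowering further.

>>> step_arm:
  targets:
    - [0,[0,0,-6],[0,0,0]]
    - [0,[0,0,-12],[0,0,0]]
    - [0,[0,0,-17],[0,0,0]]
    - [0,[0,0,-20],[0,0,0]]
    - [0,[0,0,-22],[0,0,0]]
    - [0,[0,0,-22],[0,0,0]]

```text
time: 7.65
ee_pos: [0.6337, 0.0897, 0.1667]
tcp_rot: [-180.0, -0.0, 100.4]
wrist_force: [-0.4, 1.0, -2.8]
opening: 0.0191
grasp_force: 69.2
```

>>> step_arm:
  targets:
    - [0,[0,0,-1],[0,0,0]]
    - [0,[0,0,-2],[0,0,0]]
    - [0,[0,0,-3],[0,0,0]]
    - [0,[0,0,-3],[0,0,0]]

```text
time: 8.05
ee_pos: [0.6338, 0.0898, 0.164]
tcp_rot: [180.0, 0.0, 100.4]
wrist_force: [-1.1, 1.1, -2.6]
opening: 0.0191
grasp_force: 69.2
```

>>> step_arm:
  targets:
    - [0,[0,0,-1],[0,0,0]]
    - [0,[0,0,-1],[0,0,0]]
    - [0,[0,0,-2],[0,0,0]]
    - [0,[0,0,-2],[0,0,0]]

```text
time: 8.45
ee_pos: [0.6337, 0.0899, 0.1637]
tcp_rot: [179.9, -0.0, 100.4]
wrist_force: [-4.8, 1.4, 8.7]
opening: 0.0191
grasp_force: 70.8
```

Contact is at the expected height (the wrist force went from −2.6 to +8.7 N). A quick depth check before release.

```bash
cat > chk.py <<'E'
from h import *
c0=np.array([667.3,75.9])/1e3
p,d=bot.camera("side");W=cloud("side",d).reshape(-1,3);a=np.radians(10.5);r=W[:,:2]-c0
X=r@[np.cos(a),np.sin(a)];Y=r@[-np.sin(a),np.cos(a)];Z=W[:,2]
k=(Z>.172)&(Z<.195)&(X>-.07)&(X<.05)&(abs(Y-.02)<.06)
m=k&(X>.0)&(X<.016);print(m.sum(),"top z",np.percentile(Z[m],[10,50,90]).round(4),"X",np.percentile(X[k],[1,99]).round(4),"Y",np.percentile(Y[k],[1,99]).round(4))
E
python3 chk.py
```

```text
99 top z [0.1769 0.1806 0.1824] X [-0.0445  0.0203] Y [-0.0099  0.048 ]
```

Arm top is at 0.181, so the toe is at 0.145, on the floor, about 14 mm behind the lip. Releasing.

>>> step_arm:
  targets:
    - [0,[0,0,1],[0,0,0]]
    - [0,[0,0,1],[0,0,0]]
    - [0.3,[0,0,1],[0,0,0]]
    - [0.4,[0,0,1],[0,0,0]]
    - [0.6,[0,0,1],[0,0,0]]
    - [0.8,[0,0,1],[0,0,0]]
    - [1,[0,0,1],[0,0,0]]
    - [1,[0,0,1],[0,0,0]]
  force: 20

```text
time: 9.3
ee_pos: [0.6338, 0.0897, 0.1629]
tcp_rot: [-180.0, 0.0, 100.4]
wrist_force: [-0.8, -0.1, 0.3]
opening: 0.0851
grasp_force: 0.0
```

>>> step_arm:
  targets:
    - [1,[0,0,0],[0,0,0]]
    - [1,[0,0,0],[0,0,0]]
    - [1,[0,0,10],[0,0,0]]
    - [1,[0,0,25],[0,0,0]]
    - [1,[0,0,45],[0,0,0]]
    - [1,[0,0,70],[0,0,0]]
    - [1,[0,0,100],[0,0,0]]
    - [1,[0,0,130],[0,0,0]]

```text
time: 10.1
ee_pos: [0.6334, 0.0897, 0.2949]
tcp_rot: [180.0, 0.0, 100.4]
wrist_force: [-0.4, -0.1, 0.4]
opening: 0.0855
grasp_force: 0.0
```

>>> step_arm:
  targets:
    - [1,[-20,0,0],[0,0,0]]
    - [1,[-50,0,0],[0,0,0]]
    - [1,[-90,0,0],[0,0,0]]
    - [1,[-120,0,0],[0,0,0]]
    - [1,[-140,0,0],[0,0,0]]
    - [1,[-140,0,0],[0,0,0]]
    - [1,[-140,0,0],[0,0,0]]
    - [1,[-140,0,0],[0,0,0]]

```text
time: 10.9
ee_pos: [0.4946, 0.0897, 0.293]
tcp_rot: [180.0, 0.0, 100.4]
wrist_force: [-0.1, -0.6, 0.1]
opening: 0.0855
grasp_force: 0.0
```

```bash
python3 chk.py; python3 - <<'E'
from h import *
p,d=bot.camera("side");u,v=proj("side",[.64,.09,.12])[0].astype(int)
cv2.imwrite("pics/end.png",cv2.resize(p[v-80:v+70,u-95:u+95,::-1],None,fx=4,fy=4,interpolation=cv2.INTER_CUBIC))
E
```

```text
122 top z [0.1777 0.1803 0.1823] X [-0.0428  0.0214] Y [-0.0096  0.0492]
```

View pics/end.png

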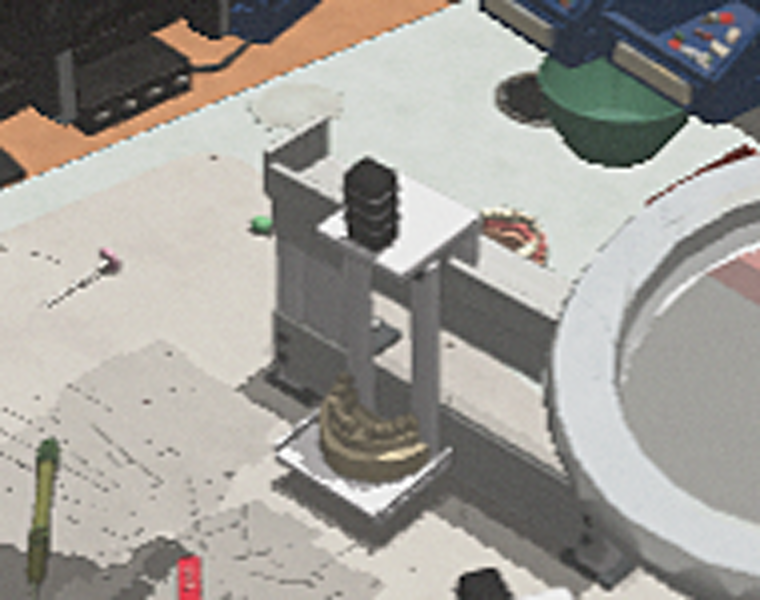

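The carrier hangs on the rail with its foot clear of the table, resting lightly on the rub bar. The post is at (370,205), the foot at (365,475), and the toe at (465,240) is behind the lip. The robot is clear of it.

```bash
python3 -c "
from workcell import bot
print(bot.job_done())"
```

```text
the job is handed in; nothing more can be done
None
```

The loaded carrier hangs on the drying rail with its toe on the floor behind the lip, the empty carrier was left alone, and the job was handed in at about 11 s of the 51 s allowed; no verdict was returned.

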